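# Slide open the lid of a case with an unmarked turn catch

### The arm

A 6-joint arm with a two-finger parallel gripper is mounted at the origin on a cart in front of the work surface, level with it; the furniture and walls round the work are solid. World frame = base frame: x ahead of the robot, y to its left, z up, the work surface at z = 0. Lengths are in m, angles in rad, forces in N, time in s.
With the tool pointing down it reaches from about 0.375 to 0.9 m from the base axis. Payload 3.1 kg.
Tool frame: the origin (TCP) lies on the centre line of the jaws, within the pads' length; the fingertips stand 22 mm ahead of it and the grasp point (between the pads) lies 3 mm ahead of it; z points along the fingers, y is the line along which they close (so a half turn about z gives the same grasp; the last joint's range is limited). The gripper opens to 85 mm and grips with 20 to 120 N. Pads are 22 mm wide; open, the fingers measure 114 mm over their backs; the gripper's body (76 mm by 85 mm) begins 54 mm behind the grasp point. The pads swing forward as they close: fully open they stand 13 mm farther back than shut.
Start: joints at [-1.427, 0.527, 1.433, -0, 1.181, -0.178], TCP at [0.198, -0.593, 0.253] pointing down, gripper open.
Joint ranges: [-3.08, 3.08], [-0.75, 2.2], [0.22, 2.44], [-1.43, 4.57], [0, 2.65], [-2.85, 2.85]. Speed limits (rad/s): [2.79, 2.79, 3.14, 3.14, 3.14, 3.14].

### API

Orientations are given as a unit quaternion [x, y, z, w].
In Python, from station import manip gives the robot as it stands.
- The arm moves only by the tool shift_gripper, called after "Request:" as a command line: name --argument value ..., lists and objects as JSON in quotes. Schema: {"type":"object","properties":{"deltas":{"type":"array","items":{"type":"array","prefixItems":[{"type":"array","items":{"type":"number"},"minItems":3,"maxItems":3},{"type":"number"},{"type":"number"}],"minItems":3,"maxItems":3},"minItems":1,"maxItems":20},"force":{"type":"number"},"only":{"type":"string"},"quiet":{"type":"boolean"},"lines":{"type":"string"}},"required":["deltas"],"additionalProperties":false}. deltas is a list of rows, 1 to 20 of them, each written [[dx, dy, dz], turn, opening]: dx, dy, dz in fractions of the full range, 1 being 1 m, then a turn about the tool's z in a scale on which 1.0 is pi rad, then the opening from 0.0 (shut) to 1.0 (fully open); each row is the pose to reach, as a shift and turn from the pose commanded when the call began, along the tool's axes at that moment; what a row does not reach only later rows make up. A row lasts 1/10 s, in which the tool goes at most 0.05 m and 0.15 rad, less where a joint would pass 70% of its speed; a pose out of reach is approached as far as the arm can. The fingers move at their own pace and stop on an object; force is the grip in N (left out, the last holds). Time passes only in rows, so rows that do not move let the fingers close. The tool returns the time, the measured TCP pose, the force, the opening and the grip force at its end. only (a regular expression) keeps the lines of the reply that match it, lines (a string "A,B") keeps lines A to B, and quiet returns only ok. Shift and turn numbers lie between -1 and 1, and a call with a number outside is refused. Input that does not fit is refused with a message, and nothing moves.
- manip.sense(): the state, without advancing time (a new reading comes with each control period).
- manip.snapshot(name): name is "scene" or "top" or "wrist"; returns a dict with "pixels" (384x512x3 uint8, red, green, blue), "range_z" (384x512 float32, m along the optical axis (not along the pixel's ray), 0 where there is no reading), "fov_y" (degrees; the focal length in pixels is half the picture's height over the tangent of half this angle, whatever the lens; pixels are square), "cx", "cy" (the principal point, pixels), "R" (3x3) and "t" (3): a world point X has camera coordinates R X + t; the wrist camera has in their place "hand_eye" (4x4, takes a point from camera to tool coordinates, whose origin is the TCP and whose axes are the flange's). Camera axes: x right, y down, z forward; pixel columns grow to the right and rows downward; lengths in m; the calibration is good to about 2 mm. A picture is of the moment at which its call begins: read the wrist's pose just before it.
- manip.sign_off(): hands the job in; it is judged then, once.
The state is a dict: "t": time; "q": joint angles; "qd": joint speeds; "tau": joint torques, N m; "tcp_pos": TCP position; "tool_rot": TCP orientation; "force": force on the tool from outside, world axes, zero at the start; "ft_torque": the same for the moment, N m; "finger_gap": opening from 0.0 (shut) to 1.0 (fully open); "gripper_force": force on a finger pad.
Only numpy, scipy, OpenCV 4.12 (cv2) and the standard library are available. Lean on these libraries where they do the work, as an engineer would, in place of code of your own. Each camera call takes 0.05 s, during which the arm holds its last target. There are 200 camera calls.

### The job

Slide the lid of the wooden tool case all the way open to its stop, so that the things inside can be reached. Its turn catch may or may not be holding the lid, and it is unmarked, so nobody can see which of its two end positions is the locked one: try the lid first, before you turn the catch, and if the lid is held turn the catch over to its other end and try again. Leave the things lying round the case where they are and let go at the end.

Things in the scene. Friction and masses are not known exactly. Their poses are not given: they have to be found in the camera images.
- tool_case: wooden case fixed to the worktop, 180 mm (its x) by 190 mm (its y), 60 mm high, guide strips to 64 mm; origin at the centre of its underside, x points away from the robot at yaw 0, z up. Left part (case y -13 to +87 mm): under the sliding lid; right part (y -95 to -20 mm): a fixed deck, top at z 60 mm, with the turn catch
- lid (a joint): sliding lid, a pale wooden panel, top at z 58 mm: 0 m = shut, grows as it slides along the case's -x (towards the robot), stop at 0.080 m. Free, it slides against about 2 N of friction. Held by the catch, it has about 8 mm of play and then stops hard; a pull of 10 to 15 N is plenty to tell. When open it juts out over the front of the case
- lid_grip (a point): middle of the top of the lid's grip bar, a dark wooden bar 60 mm long along the case's y, 12 mm thick along its x, standing 20 mm above the lid (top at z 80 mm), at case x -30 mm, y +37 mm with the lid shut; axes as the case's. Pinch it from above, fingers closing along the case's x
- catch (a joint): turn catch: angle in rad from the case's x to its bar, positive anticlockwise from above, end stops at -0.70 and +0.70; starts near +0.70 and stays where it is left (0.1 N m of friction). At one end it locks the lid, at the other it frees it; which is which varies and cannot be seen (now and then both ends are free). Near the middle (within 0.2 rad) it usually locks: turn it right to the end
- catch_grip (a point): middle of the top of the turn catch's bar, on its upright axis, at case x +20 mm, y -57 mm, z 85 mm; its x axis lies along the bar. The bar is a steel knob 58 mm long, 12 mm thick, z 65 to 85 mm
- ring_stick: tapered steel ring stick, 23 x 210 x 22 mm, loose, lying along the right side of the case; origin at the centre of its underside
- leather_roll: brown leather ring, 43 x 38 x 34 mm, loose, left of the case; origin at the centre of its underside
- cuff_5: open ladder-pattern bracelet, 61 x 56 x 13 mm, loose, before the case; origin at the centre of its underside
- steel_block: dark steel block, 66 x 72 x 44 mm, loose, behind the case; origin at the centre of its underside
- sanding_stick: flat sanding stick, 23 x 200 x 8 mm, loose, behind the case; origin at the centre of its underside
- tweezers_wood: tweezers with wooden scales, 16 x 152 x 24 mm, loose, before the case; origin at the centre of their underside

How it is judged:
On the way:
1. the lid is tried (pulled at least 3 mm) before the catch is turned (value of joint lid above 0.003 m and value of joint catch above 0.4 rad), for 0.05 s.
At the end, for the whole second after the job is handed in: the lid stands open to its stop (at least 70 of its 80 mm) and at rest; the catch may stand at either end (value of joint lid above 0.07 m and velocity of joint lid below 0.01 m/s); the robot touches nothing.
It fails at once if a thing lying round the case is shifted by more than 30 mm (distance of any of ring_stick, leather_roll, cuff_5, steel_block, sanding_stick, tweezers_wood from where it was at the start of the episode above 0.03 m).
It also fails if it takes over 54 s, if anything falls off the work surface, if the arm or the gripper's body presses on something with over 40 N, if the wrist force passes 120 N, or if a joint passes its speed limit or range.

## Working session

There is one attempt and no reset: what is moved stays moved. The work goes in short steps, Python scripts to look and compute and a tool call to move; the robot and the scene stay as the last step left them, time stands still between calls to the robot, and variables do not carry over. Pictures are saved under pics/ and viewed, at most 10 in all, crops included, and the job is handed in when it is done.

```bash
ls; mkdir -p pics; python3 - <<'E'
from station import manip
import cv2,numpy as np
for n in("top","scene"):
    s=manip.snapshot(n); cv2.imwrite(f"pics/{n}0.png",s["pixels"][:,:,::-1])
    np.savez(f"/tmp/{n}0.npz",**{k:v for k,v in s.items()})
    print(n,s["fov_y"],s["cx"],s["cy"],s["R"],s["t"])
st=manip.sense();print(st)
E
```

```text
pics
station.py
top 55.796633723991974 256.78794451754106 188.8375361196188 [[-7.32230666e-03 -9.99973155e-01  2.72109321e-04]
 [-9.89371554e-01  7.20515666e-03 -1.45230900e-01]
 [ 1.45225041e-01 -1.33264241e-03 -9.89397752e-01]] [-0.04806555  0.60773659  0.84711483]
scene 44.26130000286133 254.5325079978243 190.60664518508193 [[-0.81667853 -0.57709016  0.00176892]
 [-0.36463679  0.51364102 -0.77666783]
 [ 0.44729877 -0.63493295 -0.6299079 ]] [0.45331952 0.30418022 0.74120314]
{'t': 0.1, 'q': array([-1.42751755e+00,  5.28371564e-01,  1.43377034e+00,  1.02990448e-05,
        1.18139057e+00, -1.78471742e-01]), 'qd': array([-2.98450729e-04, -2.76407599e-03, -4.52113041e-03,  2.75420663e-05,
       -1.84246806e-03,  1.79790794e-04]), 'tau': array([ 4.15018339e-04, -4.43303418e+01, -1.78586322e+01, -2.02065025e-04,
        3.91752124e-03, -1.72861098e-05]), 'tcp_pos': array([ 0.19760319, -0.59231267,  0.25243365]), 'tool_rot': array([ 9.87087310e-01,  1.60180214e-01,  2.18274272e-05, -9.69672362e-04]), 'force': array([ 0.66671826, -0.44318309,  0.16132008]), 'ft_torque': array([ 0.00300572, -0.02879206, -0.00130703]), 'gripper_force': 0.0, 'finger_gap': 0.9991182425677495}
```

View pics/top0.png

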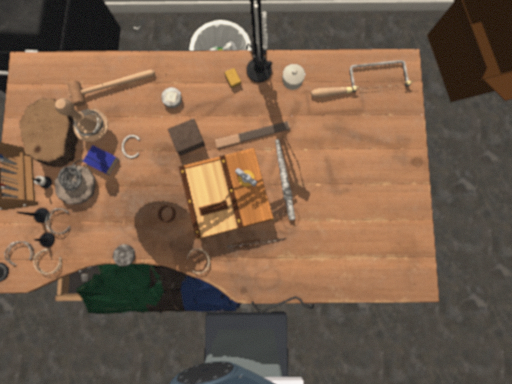

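View pics/scene0.png

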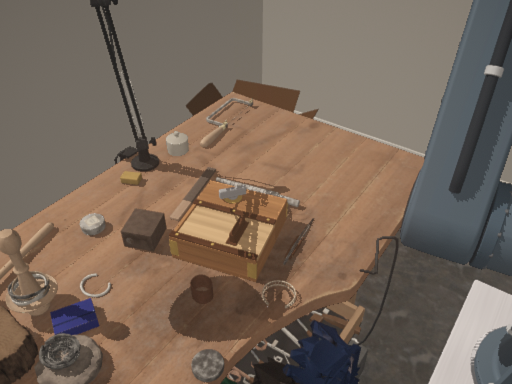

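The top view shows the case around (228,192), with the dark grip bar at (213,208) and the steel catch at (245,177). The case is yawed slightly, and the robot is below it in the picture. Next I'll measure these from range.

```bash
cat > h.py <<'E'
import numpy as np,cv2
def cloud(s):
    h,w=s["range_z"].shape; f=h/2/np.tan(np.radians(float(s["fov_y"]))/2)
    v,u=np.mgrid[:h,:w]; z=s["range_z"]
    P=np.stack([(u-s["cx"])/f*z,(v-s["cy"])/f*z,z],-1)
    W=(P-s["t"])@s["R"]; W[z==0]=np.nan
    return W
E
python3 - <<'E'
from h import *
for n,(u0,u1,v0,v1) in dict(top=(175,275,140,245),scene=(165,300,175,280)).items():
    s=dict(np.load(f"/tmp/{n}0.npz")); W=cloud(s)[v0:v1,u0:u1]; z=W[...,2]
    m=(z>.05)&(z<.069); r=cv2.minAreaRect(W[m][:,:2].astype(np.float32)*1000)
    print(n,"case top",m.sum(),r, "table z",np.nanmedian(z[z<.02]))
    hi=(z>.072)&(z<.1); k,l,st,c=cv2.connectedComponentsWithStats(hi.astype(np.uint8))
    for i in range(1,k):
        if st[i,4]>15:
            q=W[l==i]; print(st[i],q.mean(0).round(4),np.median(q[:,2]).round(4),cv2.minAreaRect(q[:,:2].astype(np.float32)*1000))
s=dict(np.load("/tmp/top0.npz"))
cv2.imwrite("pics/crop.png",cv2.resize(s["pixels"][130:270,160:310,::-1],None,fx=4,fy=4,interpolation=cv2.INTER_CUBIC))
E
```

```text
top case top 5530 ((599.322509765625, 24.72796630859375), (180.42120361328125, 190.1634521484375), 14.407398223876953) table z -6.663911935807491e-05
[ 60  28  22  18 133] [ 0.6313 -0.0264  0.0838] 0.0841 ((632.3853149414062, -25.80489158630371), (57.0970344543457, 11.838115692138672), 53.24570846557617)
[ 25  62  25  11 133] [0.5604 0.053  0.079 ] 0.0794 ((560.8358764648438, 53.11127471923828), (12.210067749023438, 59.2373161315918), 14.430280685424805)
scene case top 5604 ((597.9676513671875, 24.346176147460938), (181.5211181640625, 193.40530395507812), 14.35973834991455) table z 0.0008640149835607487
[ 54  10  27  12 208] [ 0.6294 -0.0232  0.0812] 0.0827 ((630.3748168945312, -24.329164505004883), (56.83482360839844, 12.977463722229004), 52.243289947509766)
[ 64  40  17  24 166] [0.5573 0.0559 0.0788] 0.0795 ((558.9390258789062, 53.043704986572266), (12.79698657989502, 61.15396499633789), 15.979928016662598)
```

View pics/crop.png

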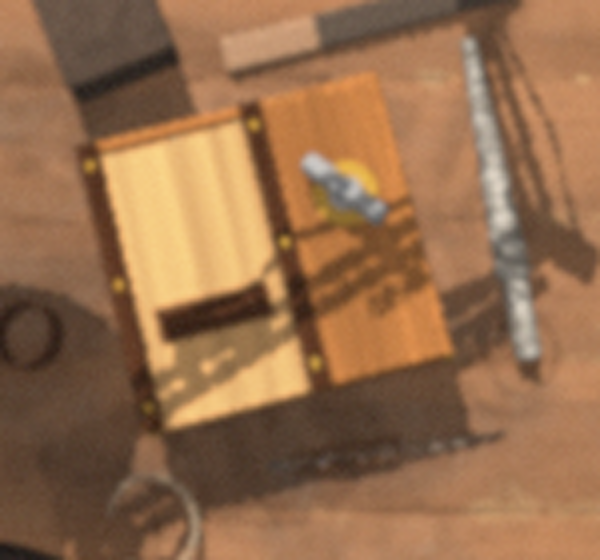

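The rows are not in the units I measure in: turns go in shares of pi rad. I convert before sending: -1.5 rad / 3.1416 = -0.4775.

Request:
shift_gripper --deltas '[[[0.549, -0.498, 0.1], -0.4775, 0.6], [[0.549, -0.498, 0.1], -0.4775, 0.6], [[0.549, -0.498, 0.1], -0.4775, 0.6], [[0.549, -0.498, 0.1], -0.4775, 0.6], [[0.549, -0.498, 0.1], -0.4775, 0.6], [[0.549, -0.498, 0.1], -0.4775, 0.6], [[0.549, -0.498, 0.1], -0.4775, 0.6], [[0.549, -0.498, 0.1], -0.4775, 0.6], [[0.549, -0.498, 0.1], -0.4775, 0.6], [[0.549, -0.498, 0.1], -0.4775, 0.6], [[0.549, -0.498, 0.1], -0.4775, 0.6], [[0.549, -0.498, 0.1], -0.4775, 0.6], [[0.549, -0.498, 0.1], -0.4775, 0.6], [[0.549, -0.498, 0.1], -0.4775, 0.6], [[0.549, -0.498, 0.1], -0.4775, 0.6], [[0.549, -0.498, 0.1], -0.4775, 0.6], [[0.549, -0.498, 0.1], -0.4775, 0.6], [[0.549, -0.498, 0.1], -0.4775, 0.6], [[0.549, -0.498, 0.1], -0.4775, 0.6], [[0.549, -0.498, 0.1], -0.4775, 0.6]]' --force 40

```text
t: 2.1
tcp_pos: [0.5606, 0.0518, 0.1535]
tool_rot: [0.614, 0.789, -0.0, -0.0]
force: [0.1, 0.3, -0.7]
finger_gap: 0.601
gripper_force: 0.0
```

```bash
python3 - <<'E'
from station import manip
import cv2
print(manip.sense()["tcp_pos"],manip.sense()["q"])
s=manip.snapshot("wrist");cv2.imwrite("pics/w1.png",s["pixels"][:,:,::-1])
E
```

```text
[0.56062731 0.05182578 0.1535496 ] [-1.06238044e-01  5.81027007e-01  1.68032937e+00 -8.70639366e-05
  8.80422807e-01 -3.54960516e-01]
```

View pics/w1.png

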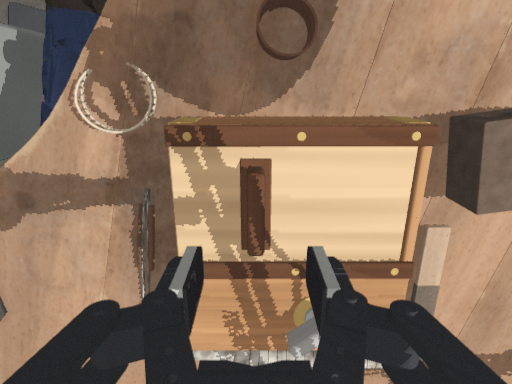

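The wrist view shows the bar at (256,207) between the finger columns, aligned with the jaws. I'll go down and close.

Request:
shift_gripper --deltas '[[[0, 0, 0.03], 0, 0.6], [[0, 0, 0.055], 0, 0.6], [[0, 0, 0.068], 0, 0.6], [[0, 0, 0.068], 0, 0.6], [[0, 0, 0.068], 0, 0], [[0, 0, 0.068], 0, 0], [[0, 0, 0.068], 0, 0], [[0, 0, 0.068], 0, 0], [[0, 0, 0.068], 0, 0], [[0, 0, 0.068], 0, 0]]' --force 40

```text
t: 3.15
tcp_pos: [0.5611, 0.0529, 0.0866]
tool_rot: [0.613, 0.79, 0.0, 0.001]
force: [-2.4, -1.1, 6.6]
finger_gap: 0.126
gripper_force: 40.3
```

Gripped. Now I'll pull gently, along -y in the tool frame.

Request:
shift_gripper --deltas '[[[0, -0.003, 0], 0, 0], [[0, -0.006, 0], 0, 0], [[0, -0.009, 0], 0, 0], [[0, -0.011, 0], 0, 0], [[0, -0.012, 0], 0, 0], [[0, -0.012, 0], 0, 0]]'

```text
t: 3.75
tcp_pos: [0.5509, 0.0503, 0.0866]
tool_rot: [0.613, 0.79, 0.001, 0.002]
force: [1.4, 0.2, 6.4]
finger_gap: 0.123
gripper_force: 40.4
```

Request:
shift_gripper --deltas '[[[0, -0.002, 0], 0, 0], [[0, -0.004, 0], 0, 0], [[0, -0.006, 0], 0, 0], [[0, -0.006, 0], 0, 0]]'

```text
t: 4.15
tcp_pos: [0.545, 0.0488, 0.0866]
tool_rot: [0.613, 0.79, 0.001, 0.002]
force: [0.3, 0.9, 6.8]
finger_gap: 0.127
gripper_force: 40.4
```

The lid has moved 16 mm with no rise in force, so it is free and the catch can stay as it is. I'll keep pulling towards the stop.

Request:
shift_gripper --deltas '[[[0, -0.006, 0], 0, 0], [[0, -0.012, 0], 0, 0], [[0, -0.018, 0], 0, 0], [[0, -0.024, 0], 0, 0], [[0, -0.03, 0], 0, 0], [[0, -0.036, 0], 0, 0], [[0, -0.042, 0], 0, 0], [[0, -0.048, 0], 0, 0], [[0, -0.053, 0], 0, 0], [[0, -0.057, 0], 0, 0], [[0, -0.06, 0], 0, 0], [[0, -0.06, 0], 0, 0], [[0, -0.06, 0], 0, 0]]'

```text
t: 5.45
tcp_pos: [0.4865, 0.0338, 0.0866]
tool_rot: [0.613, 0.79, 0.001, 0.001]
force: [-0.2, 1.2, 9.5]
finger_gap: 0.129
gripper_force: 40.8
```

Request:
shift_gripper --deltas '[[[0, -0.001, 0], 0, 0], [[0, -0.002, 0], 0, 0], [[0, -0.003, 0], 0, 0], [[0, -0.004, 0], 0, 0], [[0, -0.004, 0], 0, 0]]'

```text
t: 5.95
tcp_pos: [0.4835, 0.033, 0.0866]
tool_rot: [0.613, 0.79, 0.002, 0.002]
force: [1.5, 3.1, 8.6]
finger_gap: 0.126
gripper_force: 40.6
```

Request:
shift_gripper --deltas '[[[0, 0, 0], 0, 0.5], [[0, 0, 0], 0, 0.5], [[0, 0, 0], 0, 0.5], [[0, 0, 0], 0, 0.5], [[0, 0, -0.02], 0, 0.5], [[0, 0, -0.06], 0, 0.5], [[0, 0, -0.1], 0, 0.5], [[0, 0, -0.14], 0, 0.5], [[0, 0, -0.15], 0, 0.5], [[0, 0, -0.15], 0, 0.5]]'

```text
t: 6.95
tcp_pos: [0.4824, 0.0327, 0.2368]
tool_rot: [0.613, 0.79, 0.001, 0.002]
force: [0.8, -0.0, -1.1]
finger_gap: 0.499
gripper_force: 0.0
```

```bash
python3 - <<'E'
from station import manip
from h import *
s=manip.snapshot("top");cv2.imwrite("pics/top2.png",s["pixels"][:,:,::-1])
s=manip.snapshot("scene");cv2.imwrite("pics/sc2.png",s["pixels"][:,:,::-1])
z=cloud(s)
W=z[170:300,150:310];hi=((W[...,2]>.072)&(W[...,2]<.09)).astype(np.uint8)
k,l,st,c=cv2.connectedComponentsWithStats(hi)
for i in range(1,k):
    if st[i,4]>30: print(st[i],W[l==i].mean(0),cv2.minAreaRect(W[l==i][:,:2].astype(np.float32)*1000))
E
```

```text
[ 69  15  27  12 213] [ 0.6292875  -0.02328115  0.08101121] ((630.4346313476562, -25.133869171142578), (56.97700119018555, 15.411503791809082), 49.3686637878418)
[119  55  15  25 170] [0.48011483 0.03650206 0.07876108] ((481.6561584472656, 33.330177307128906), (12.082305908203125, 59.282508850097656), 15.513082504272461)
```

View pics/sc2.png

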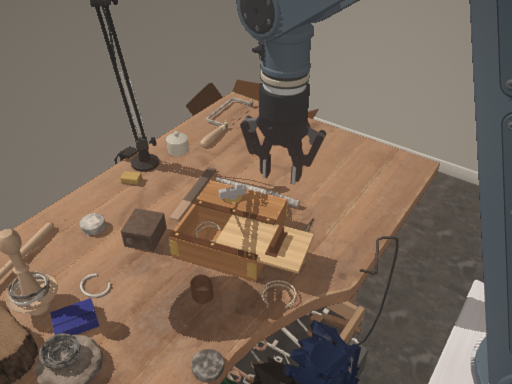

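The view shows the lid open, with its grip bar at (276,237). By measurement the bar has moved about 80 mm. The gripper is clear, the catch hasn't turned, and the things round the case look undisturbed.

```bash
python3 -c "
from station import manip
print(manip.sign_off())"
```

```text
the job is handed in; nothing more can be done
None
```

The lid is open to its stop, about 80 mm by the camera: it slid freely on the first try, so I left the catch alone, let go, and handed the job in with the surrounding things looking undisturbed; no verdict came back.

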